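Set the carton jig's end stop to a carton

TASK

Set the packing jig's end stop to this carton: slacken the thumb screw of the stop collar, slide the collar along its shaft until the paddle has pushed the carton home against the end fence and holds it snugly under light pressure, and tighten the thumb screw again while it is held so, so that the pressure stays on. Do not drag the collar while its screw is tight, do not crush the carton, and leave the other things on the bench as they are.

Things in the scene. Friction and masses are not known exactly. Their poses are not given: they have to be found in the camera images.
- jig: the packing jig, fixed: aluminium base plate 285 mm (its x) by 520 mm (its y), 10 mm thick. Origin at bench level near the plate's middle (plate x -147 to 137 mm). A 20 mm steel shaft runs along jig y at jig x = 95 mm, 60 mm above the bench, between supports (84 mm high) at jig y = -232 and 232 mm. Along the carton's back runs a low guide, 32 mm high, at jig x = 59 mm.
- fence_face (a point): middle of the inner face of the grey end fence that stands across the jig's -y end (150 mm wide, 95 mm high above the bench, face at jig y = -200 mm); the carton belongs flat against it
- stop_collar: dark steel stop collar on the shaft, 48 mm diameter, 40 mm long, axes parallel to the jig's; origin at its middle, on the shaft's axis. It slides only along jig y (keyed, it cannot swing); the fence is towards -y. Screw slack: it drags with 1.5 N, and the carton's pressed panel pushes it back if let go. Screw tight: it holds about 20 N at 0.45 rad, 40 N at 0.25.
- paddle_face (a point): middle of the paddle's rubber face that meets the carton, 25 mm towards -y from the collar's middle. The paddle (104 mm wide, 60 mm high, top 92 mm above the bench) is fixed to the collar by an arm towards -x
- thumb_screw (a joint): turn of the collar's thumb screw, rad: grows counter-clockwise seen from above, which slackens (ends at 0 and 2.6). It starts tight, 0.05 to 0.3. Above 1.2 it is clear of the shaft and the collar is free; below, it bears on the shaft ever harder: at 0.45 or less it is tight. Turning it takes 0.03 to 0.15 N m.
- tab_grip (a point): centre of the thumb screw's flat upright tab, on the screw's vertical axis, straight above the collar's middle, 118 mm above the bench. Tab 32 mm wide (point x), 8 mm thick (point y: squeeze along it), 32 mm high, on an 8 mm stem; below 89 mm is the collar. At screw 0 its y is the jig's y. It turns with the screw and travels with the collar, which can be slid and pressed by it.
- carton: sealed carton on the jig's plate, loose, about 0.5 kg: 150 (x) by 200 (y) by 100 mm high, origin under its centre. Starts 3 to 12 mm short of the fence; home, it is at jig y = -100 mm. Sliding it takes 2 to 4 N. Its springy end panel towards the paddle, about 7 N per mm, bulges 5 to 23 mm beyond the 200: no reading tells how much, feel it. Snug is 6 to 16 N on it (best 11); above 16 N crushes it.
- tin_a: bystander: a tin, 74 mm diameter, 110 mm high; origin at its underside
- tin_b: bystander: a flat tin, 84 mm diameter, 60 mm high; origin at its underside
- jar: bystander: a jar, 68 mm diameter, 105 mm high; origin at its underside
- tape_roll: bystander: a roll of packing tape lying on the jig's plate behind the paddle, 80 mm diameter, 48 mm high; origin at its underside
- knife: bystander: a closed cutter knife lying on the jig's front edge, 22 by 140 by 15 mm; origin at its underside
- small_carton: bystander: a small carton behind the shaft, 80 by 120 by 60 mm; origin at its underside
- steel_rule: bystander: a steel rule lying behind the jig, 30 by 200 by 4 mm; origin at its underside

How it is judged (in metres and radians):
On the way, in this order (a step that is already met when the one before it is completed fails the run):
1. the thumb screw is slackened (above 1.2 rad) with the collar still where it stood (within 10 mm), not dragged (value of joint thumb_screw above 1.2 rad and distance of stop_collar from where it was at the start of the episode below 0.01 m), for 0.05 s.
2. the paddle presses the carton, which is home at the fence (within 2 mm), with 6 N or more (contact force between stop_collar and carton above 6 N and y of carton in the frame of jig below -0.098 m), for 0.2 s.
At the end, for the whole second after the job is handed in: The carton stands flat on the jig, home at the end fence within 2 mm; the paddle presses it with 6 to 16 N; the thumb screw is tight (below 0.45 rad), the collar is at rest and the robot has let go (all of step 2 and value of joint thumb_screw below 0.45 rad and height (world z) of carton below 0.014 m and linear speed of stop_collar below 0.005 m/s); the robot touches nothing.
It fails at once if the paddle presses the carton with more than 16 N (crushed) (contact force between stop_collar and carton above 16 N).
It fails at once if the collar is dragged along the shaft with its screw tight (value of joint thumb_screw below 0.45 rad and linear speed of stop_collar above 0.04 m/s).
It fails at once if a bystander is moved by more than 30 mm (distance of any of tin_a, tin_b, jar, tape_roll, knife, small_carton, steel_rule from where it was at the start of the episode above 0.03 m).
It also fails if it takes over 54 s, if anything falls off the work surface, if the arm or the gripper's body presses on something with over 40 N, if the wrist force passes 120 N, or if a joint passes its speed limit or range.

ROBOT

A 6-joint arm with a two-finger parallel gripper is mounted at the origin on the work surface. World frame = base frame: x ahead of the robot, y to its left, z up, the work surface at z = 0. Lengths are in mm, angles in rad, forces in N, time in s.
With the tool pointing down it reaches from about 325 to 775 mm from the base axis. Payload 9.3 kg.
Tool frame: the origin (TCP) lies on the centre line of the jaws, within the pads' length; the fingertips stand 14 mm ahead of it and the grasp point (between the pads) lies 5 mm behind it (tip_extent is the z of the fingertips in the tool frame, in mm); z points along the fingers, y is the direction in which the jaws open and shut (so a half turn about z gives the same grasp; the last joint's range is limited). The gripper opens to 85 mm and grips with 20 to 120 N. Pads are 22 mm wide; open, the fingers measure 114 mm over their backs; the gripper's body (76 mm by 85 mm) begins 54 mm behind the grasp point. The pads swing forward as they close: fully open they stand 13 mm farther back than shut.
Start: joints at [-1.345, 0.259, 0.021, 1.334, 0, 1.418], TCP at [203.386, -511.01, 245.279] pointing down, gripper open.
Joint ranges: [-3.04, 3.04], [-0.91, 1.82], [-1.04, 1.36], [-1.92, 1.95], [-1.52, 1.45], [-3.14, 3.14]. Speed limits (rad/s): [2.22, 2.22, 2.79, 3.14, 3.14, 3.14].

INTERFACE

Orientations are given as a rotation vector (axis times angle).
In Python, from workcell import * gives the robot as it stands. The module is installed in compiled form; this text tells all that it offers.
- The arm moves only by the tool arm_command, never from a script. Its argument "rows" is a list of rows, each a list of 3 entries, a list of its own where there are three numbers: the shift along the tool's x, y, z in mm, then the turn, a rotation vector about the tool's x, y, z in degrees, then the finger opening in mm, from 0 to 85.4. A call has 1 to 10 rows; each row is the pose to reach, as a shift and turn from the pose measured when the call began, along the tool's axes at that moment; what a row does not reach only later rows make up. A row lasts 1/12 s, in which the tool goes at most 41.7 mm and 7.16 degrees, less where a joint would pass 70% of its speed; a pose out of reach is approached as far as the arm can. A call with a gripper value outside its range is refused whole. The fingers move at their own pace and stop on an object; "squeeze" is the grip in N (left out, the last holds). Time passes only in rows, so rows that repeat a pose let the fingers close. It gives the time, the measured TCP pose, the force and the opening at its end, in the units of the state.
- get_state(): the state, without advancing time (a new reading comes with each control period).
- grab_frame(name): name is "scene" or "top"; returns a dict with "img" (384x512x3 uint8, red, green, blue), "depth" (384x512 float32, mm along the optical axis (not along the pixel's ray), 0 where there is no reading), "K" (3x3 intrinsics, pixels), "k1" (the pictures are not rectified: a ray, as slopes to the right and down, at radius r is drawn at 1 + k1 r^2 times it, then the intrinsics apply), "R" (3x3) and "t" (3): a world point X has camera coordinates R X + t. Camera axes: x right, y down, z forward; pixel columns grow to the right and rows downward; lengths in mm; the calibration is good to about 2 mm. A picture is of the moment at which its call begins.
- finish_job(): hands the job in, once; it reports no verdict.
Trained networks look in a picture, given as the dict that the camera call returned (one of the last four; its "shot" number tells which), for a name from the list of things; names that differ only in an ending like _2 or _b are one class to them, and where a whole thing is asked for, a point or a joint stands for the part that bears it (a point fixed in the world has none). Each returns a list of dicts, best first, with "confidence" (0 to 1); they miss things now and then, are a little off and sometimes report something else, mostly with a low value. They report only what shows in the picture. A call takes as long as a camera call.
- regions_of(picture, target): "pixels" (384x512 bool, what is visible of it) and "extent" ([left, top, right, bottom] in pixels, round what is visible of it).
- spot_point(picture, target): "location" ([column, row] in pixels: a listed point, or the origin of a listed thing).
The state is a dict: "time": time; "qpos": joint angles; "dq": joint speeds; "joint_efforts": joint torques, N m; "position": TCP position; "orientation": TCP orientation; "ft_force": force on the tool from outside, world axes, zero at the start; "torque": the same for the moment, N m; "grip_width": opening from 0.0 (shut) to 1.0 (fully open).
Only numpy, scipy, OpenCV 4.12 (cv2) and the standard library are available. Lean on these libraries where they do the work, as an engineer would, in place of code of your own. Each camera call takes 0.05 s, during which the arm holds its last target.

## Working session

There is one attempt and no reset: what is moved stays moved. The work goes in short steps, Python scripts to look and compute and a tool call to move; the robot and the scene stay as the last step left them, time stands still between calls to the robot, and variables do not carry over. Pictures are saved under pics/ and viewed, and the job is handed in when it is done.

Besides the shell and the picture viewer there is one more tool, called after "Call:" by a JSON object that holds its "method" and its "body", one argument or row to a line. arm_command: Moves the arm, as the interface text tells. Its arguments: {"type":"object","properties":{"rows":{"type":"array","items":{"type":"array"}},"squeeze":{"type":"number"}},"required":["rows"]}

```bash
mkdir -p pics; cat > h.py <<'E'
from workcell import *
import numpy as np, cv2
from scipy.spatial.transform import Rotation as Ro
def px2ray(f,u,v):
    K=f["K"];x=(u-K[0,2])/K[0,0];y=(v-K[1,2])/K[1,1]
    a,b=x,y
    for _ in range(20):
        s=1+f["k1"]*(a*a+b*b);a,b=x/s,y/s
    return np.array([a,b,1.0])
def w_depth(f,u,v,d=None):
    if d is None: d=f["depth"][int(round(v)),int(round(u))]
    return f["R"].T@(px2ray(f,u,v)*d-f["t"])
def w_z(f,u,v,z):
    r=f["R"].T@px2ray(f,u,v);c=-f["R"].T@f["t"]
    return c+r*(z-c[2])/r[2]
def proj(f,X):
    c=f["R"]@np.array(X,float)+f["t"];a,b=c[0]/c[2],c[1]/c[2]
    s=1+f["k1"]*(a*a+b*b);return np.array([f["K"][0,0]*a*s+f["K"][0,2],f["K"][1,1]*b*s+f["K"][1,2]])
E
python3 - <<'E'
from h import *
for n in("scene","top"):
    f=grab_frame(n);cv2.imwrite(f"pics/{n}0.png",f["img"][...,::-1])
    print(n,f["K"].tolist(),f["k1"],(-f["R"].T@f["t"]).round(0))
    for t in["jig","fence_face","stop_collar","paddle_face","tab_grip","carton"]:
        for d in spot_point(f,t)[:2]:
            u,v=d["location"];print(t,np.round([u,v],1),round(d["confidence"],2),w_depth(f,u,v).round(1))
    
s=get_state();print(s)
E
```

```text
scene [[421.4009244109244, 0.0, 259.6604109041225], [0.0, 421.4009244109244, 194.8303163539944], [0.0, 0.0, 1.0]] -0.14684349181115147 [1426. -295.  678.]
jig [285.1 223.9] 0.69 [626.7  40.1  66.9]
fence_face [210.8 213.1] 0.68 [ 553.6 -131.6   92.8]
fence_face [284.7 221.4] 0.67 [618.6  42.3  68.7]
stop_collar [340.2 214.7] 0.97 [649.8 182.6  76.2]
paddle_face [314.8 194. ] 0.75 [514.7 175.6  62.8]
tab_grip [341.6 193.2] 0.44 [637.3 187.8 132.2]
carton [250.4 218. ] 0.85 [567.1 -32.2  63.4]
carton [342.9 197.3] 0.26 [648.1 186.2 126.7]
top [[377.9035694490915, 0.0, 254.7589081142527], [0.0, 377.9035694490915, 195.46113163775706], [0.0, 0.0, 1.0]] 0.027274638818512636 [ 454.   -8. 1217.]
jig [223.3 212.4] 0.7 [516.7  84.  109.9]
stop_collar [192.9 175.4] 0.83 [631.1 178.2  83.6]
paddle_face [257.4 219.1] 0.75 [496.2 -15.8 109.5]
paddle_face [196.6 213.3] 0.73 [520.2 177.5   9.9]
tab_grip [189.7 174.1] 0.6 [630.4 182.6 113.8]
carton [254.7 217.6] 0.84 [500.6  -7.9 108.9]
{'time': 0.7, 'qpos': array([-1.34459567e+00,  2.58584353e-01,  2.15006066e-02,  1.33371393e+00,
        2.47027985e-05,  1.41816360e+00]), 'dq': array([-7.27257749e-04, -6.84991411e-04, -2.16627985e-04,  1.31604209e-03,
        8.78869482e-04,  5.21257949e-05]), 'joint_efforts': array([-1.66853843e-03, -5.55221128e+01,  3.44684637e+01,  1.22419377e-03,
       -1.17106374e-04, -1.05268003e-05]), 'position': array([ 203.39370008, -511.00036085,  245.28746855]), 'orientation': array([-3.08540064e+00, -5.91517647e-01, -3.86988166e-05]), 'ft_force': array([-0.02574519, -0.81332772,  0.24172056]), 'torque': array([-0.02600463, -0.01863826, -0.01437679]), 'grip_width': 1.0020738234772837}
```

View pics/scene0.png

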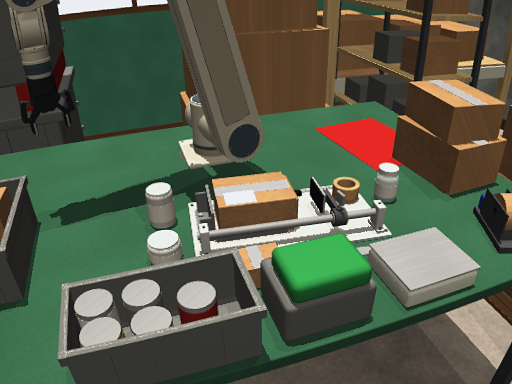

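View pics/top0.png

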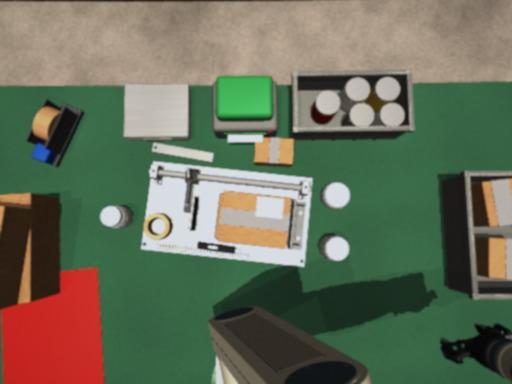

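The scene view shows the carton at about (255,195), the collar at (340,215) and the fence at the left. In the top view the shaft runs from (155,175) to (310,187), the collar and tab are near (192,175), and the fence is at (298,222). Next I'll measure the jig pose and the tab.

```bash
python3 - <<'E'
from h import *
f=grab_frame("top")
im=f["img"];cv2.imwrite("pics/topz.png",cv2.resize(im[155:270,135:320,::-1],None,fx=4.2,fy=4.2,interpolation=cv2.INTER_CUBIC))
cv2.imwrite("pics/topcol.png",cv2.resize(im[160:220,165:225,::-1],None,fx=10,fy=10,interpolation=cv2.INTER_NEAREST))
g=grab_frame("scene");cv2.imwrite("pics/scz.png",cv2.resize(g["img"][165:260,180:400,::-1],None,fx=3.6,fy=3.6,interpolation=cv2.INTER_CUBIC))
r=regions_of(f,"jig")[0];m=r["pixels"];print(r["confidence"],r["extent"])
# plate: points at z 4..16 and bright
vs,us=np.mgrid[155:275,135:320];P=[]
for u,v in zip(us.ravel(),vs.ravel()):
    if im[v,u].min()>150:
        p=w_depth(f,u,v)
        if 3<p[2]<18: P.append(p[:2])
P=np.array(P,np.float32);print(len(P));rect=cv2.minAreaRect(P);print(rect);print(cv2.boxPoints(rect))
# tab
pts=[]
for v in range(160,200):
    for u in range(175,210):
        p=w_depth(f,u,v)
        if p[2]>100: pts.append(p)
pts=np.array(pts);print(len(pts));print(pts.round(1))
# scene tab
pts=[]
for v in range(170,230):
    for u in range(310,380):
        if g["depth"][v,u]>0:
            p=w_depth(g,u,v)
            if 98<p[2]<145 and 560<p[0]<700: pts.append([u,v,*p.round(0)])
pts=np.array(pts);print(len(pts));print(pts[::max(1,len(pts)//30)])
E
```

```text
Traceback (most recent call last):
IndexError: list index out of range
```

View pics/topz.png

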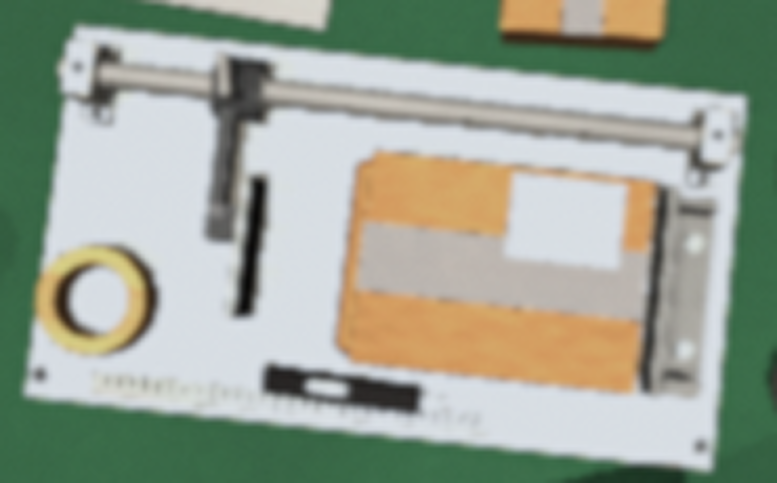

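View pics/topcol.png

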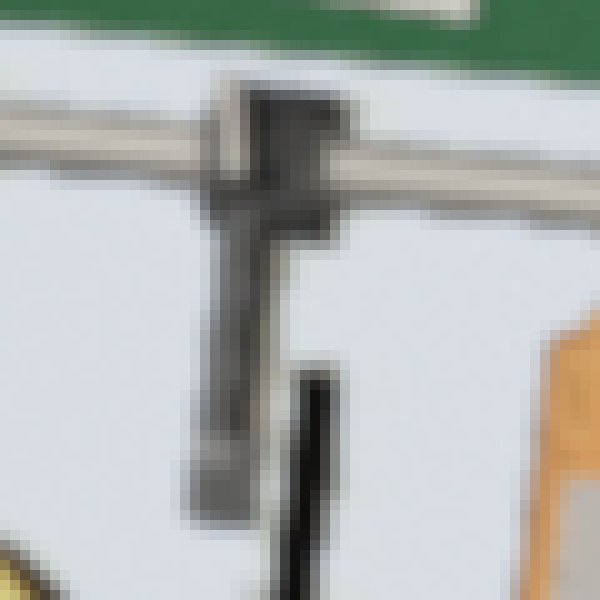

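View pics/scz.png

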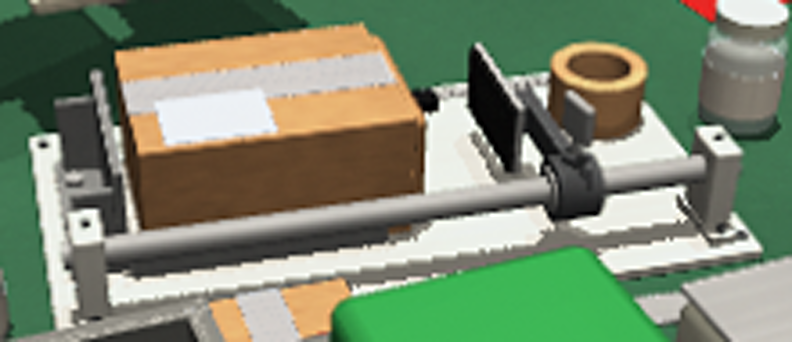

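```bash
python3 - <<'E'
from h import *
f=grab_frame("top");g=grab_frame("scene")
im=f["img"]
vs,us=np.mgrid[155:275,135:320];P=[]
for u,v in zip(us.ravel(),vs.ravel()):
    if im[v,u].min()>150:
        p=w_depth(f,u,v)
        if 3<p[2]<18: P.append(p[:2])
P=np.array(P,np.float32);rect=cv2.minAreaRect(P);print(len(P),rect);print(cv2.boxPoints(rect))
# shaft supports tops
T=[]
for u,v in zip(us.ravel(),vs.ravel()):
    p=w_depth(f,u,v)
    if v<205 and (p[1]>260 or p[1]<-110) and 75<p[2]<95: T.append(p)
T=np.array(T)
for s in(1,-1):
    q=T[T[:,1]*s>0];print("support",len(q),q.mean(0).round(1))
pts=[]
for v in range(160,200):
    for u in range(175,210):
        p=w_depth(f,u,v)
        if p[2]>100: pts.append([u,v,*p])
pts=np.array(pts);print(len(pts));print(pts.round(1)[:60])
pts=[]
for v in range(170,230):
    for u in range(310,380):
        if g["depth"][v,u]>0:
            p=w_depth(g,u,v)
            if 98<p[2]<145 and 560<p[0]<700: pts.append([u,v,*p.round(0)])
pts=np.array(pts);print(len(pts));print(pts[::max(1,len(pts)//40)])
E
```

```text
7665 ((540.7366943359375, 77.42123413085938), (519.9707641601562, 324.7169189453125), 83.4433822631836)
[[ 349.7537  -162.32481]
 [ 672.34686 -199.4026 ]
 [ 731.7197   317.1673 ]
 [ 409.12653  354.24506]]
support 100 [645.6 297.4  83.4]
support 122 [ 583.2 -155.9   83.4]
53
[[ 182.   165.   454.    -8.1 1217.4]
 [ 187.   167.   648.4  187.5  131.8]
 [ 188.   167.   648.3  184.6  132.1]
 [ 186.   168.   644.9  189.8  135.4]
 [ 187.   168.   645.2  187.2  133.5]
 [ 188.   168.   645.8  184.9  129.9]
 [ 189.   168.   648.2  184.5  116.1]
 [ 177.   169.   454.    -8.1 1217.4]
 [ 186.   169.   642.   189.8  135.2]
 [ 187.   169.   642.1  187.   134.5]
 [ 188.   169.   642.3  184.3  133.3]
 [ 189.   169.   644.   183.2  122.9]
 [ 186.   170.   639.6  190.3  132.1]
 [ 187.   170.   639.2  187.1  133.9]
 [ 188.   170.   640.2  185.2  128.4]
 [ 189.   170.   641.   183.1  123.6]
 [ 190.   170.   644.   183.2  105.9]
 [ 186.   171.   637.2  190.8  129. ]
 [ 187.   171.   636.1  186.8  135.1]
 [ 188.   171.   637.   184.9  129.6]
 [ 189.   171.   637.7  182.8  125.2]
 [ 190.   171.   640.7  183
[... 2090 characters left out ...]
 [336. 199. 622. 182. 107.]
 [338. 199. 631. 183. 112.]
 [340. 199. 642. 182. 119.]
 [342. 199. 644. 187. 119.]
 [344. 199. 649. 189. 122.]
 [336. 200. 623. 182. 105.]
 [338. 200. 630. 184. 109.]
 [340. 200. 637. 186. 112.]
 [342. 200. 647. 185. 118.]
 [344. 200. 649. 190. 118.]
 [338. 201. 632. 183. 107.]
 [340. 201. 641. 183. 112.]
 [342. 201. 648. 185. 116.]
 [344. 201. 649. 190. 116.]
 [339. 202. 637. 183. 107.]
 [341. 202. 642. 186. 109.]
 [343. 202. 647. 188. 112.]
 [339. 203. 636. 184. 103.]
 [341. 203. 645. 184. 108.]
 [343. 203. 648. 188. 109.]
 [339. 204. 636. 184. 100.]
 [341. 204. 642. 186. 103.]
 [343. 204. 651. 187. 108.]
 [341. 205. 639. 188.  98.]
 [343. 205. 649. 188. 104.]]
```

```bash
cat >> h.py <<'E'
YAW=None
def pose():
    s=get_state();return np.array(s["position"]),Ro.from_rotvec(s["orientation"]),s
def plan(target,alpha):
    p,R,s=pose()
    Rt=Ro.from_matrix(np.array([[np.cos(alpha),np.sin(alpha),0],[np.sin(alpha),-np.cos(alpha),0],[0,0,-1]]))
    x=R.as_matrix()[:,0];print("t",round(s["time"],2),"p",p.round(1),"alpha",round(np.arctan2(x[1],x[0]),3),"F",s["ft_force"].round(2),"T",s["torque"].round(2),"w",round(s["grip_width"],3))
    print("shift",R.inv().apply(np.array(target)-p).round(2),"turn",np.degrees((R.inv()*Rt).as_rotvec()).round(2))
E
python3 - <<'E'
from h import *
f=grab_frame("top");g=grab_frame("scene")
def coll(f,us,vs,z0):
    o=[]
    for v in vs:
        for u in us:
            if f["depth"][v,u]>0:
                p=w_depth(f,u,v)
                if z0<p[2]<138 and 600<p[0]<660 and 170<p[1]<200:o.append(p)
    return np.array(o)
for n,c in(("top",coll(f,range(175,210),range(160,200),126)),("scene",coll(g,range(325,350),range(185,206),100))):
    m=c.mean(0);d=np.linalg.svd((c-m)[:,:2])[2][0];w=(c-m)[:,:2]@d
    print(n,len(c),m.round(1),np.arctan2(d[1],d[0]).round(3),(w.min()).round(1),w.max().round(1))
# shaft line from top, z 50-72 points near line
o=[]
for v in range(165,195):
    for u in range(150,315):
        p=w_depth(f,u,v)
        if 66<p[2]<73: o.append(p)
o=np.array(o);l=cv2.fitLine(o[:,:2].astype(np.float32),cv2.DIST_HUBER,0,.01,.01).ravel();print(l,"ang",np.arctan2(-l[0],l[1]) if l[1]>0 else np.arctan2(l[0],-l[1]),"x at y=185.5",l[2]+l[0]/l[1]*(185.5-l[3]))
plan([632,185.5,200],0.1+np.pi)
E
```

```text
top 33 [633.4 185.6 131.4] -3.004 -15.3 14.9
scene 113 [637.9 185.5 119.8] 0.179 -19.5 15.0
[1.1300023e-01 9.9359494e-01 6.1734998e+02 5.4002674e+01] ang -0.113242105 x at y=185.5 632.305
t 1.05 p [ 203.4 -511.   245.3] alpha 0.379 F [ 0.38 -0.25  0.24] T [0.   0.05 0.  ] w 1.0
shift [ 655.81 -488.6    45.3 ] turn [   0.     -0.   -164.02]
```

Call:
{"method": "arm_command", "body": {
  "rows": [
    [[280, -208, 10], [0, 0, -70], 45],
    [[280, -208, 10], [0, 0, -70], 45],
    [[280, -208, 10], [0, 0, -70], 45],
    [[280, -208, 10], [0, 0, -70], 45],
    [[280, -208, 10], [0, 0, -70], 45],
    [[280, -208, 10], [0, 0, -70], 45],
    [[280, -208, 10], [0, 0, -70], 45],
    [[280, -208, 10], [0, 0, -70], 45],
    [[280, -208, 10], [0, 0, -70], 45],
    [[280, -208, 10], [0, 0, -70], 45]
  ],
  "squeeze": 40
}}

```text
time: 1.88
position: [387.9, -211.1, 235.5]
orientation: [2.176, 2.266, 0.001]
ft_force: [0.4, 0.5, 0.2]
grip_width: 0.526
```

```bash
python3 -c "
from h import *
plan([633,185.5,200],0.14+np.pi);print(get_state()['qpos'].round(2))"
```

```text
t 1.88 p [ 387.9 -211.1  235.5] alpha 1.611 F [0.42 0.54 0.22] T [-0.05  0.01  0.  ] w 0.526
shift [386.31 260.99  35.82] turn [ 5.00e-02  2.00e-02 -9.57e+01]
[-0.69  0.08 -0.23  1.26  0.    0.84]
```

Call:
{"method": "arm_command", "body": {
  "rows": [
    [[386, 261, 20], [0, 0, -70], 45],
    [[386, 261, 20], [0, 0, -70], 45],
    [[386, 261, 20], [0, 0, -70], 45],
    [[386, 261, 20], [0, 0, -70], 45],
    [[386, 261, 20], [0, 0, -70], 45],
    [[386, 261, 20], [0, 0, -70], 45],
    [[386, 261, 20], [0, 0, -70], 45],
    [[386, 261, 20], [0, 0, -70], 45],
    [[386, 261, 20], [0, 0, -70], 45],
    [[386, 261, 20], [0, 0, -70], 45]
  ]
}}

```text
time: 2.72
position: [605.9, 142.3, 217.9]
orientation: [0.472, 3.105, 0.001]
ft_force: [1.3, -1.1, -0.3]
grip_width: 0.527
```

```bash
python3 -c "
from h import *
plan([633,185.5,200],0.14+np.pi);print(get_state()['qpos'].round(2))"
```

```text
t 2.72 p [605.9 142.3 217.9] alpha 2.84 F [ 1.34 -1.09 -0.34] T [-0.09 -0.02 -0.03] w 0.527
shift [-12.98  49.31  17.98] turn [  0.03   0.06 -25.31]
[0.1  0.39 0.15 1.33 0.   0.4 ]
```

Call:
{"method": "arm_command", "body": {
  "rows": [
    [[-13, 49.3, 48], [0, 0, -25.3], 45],
    [[-13, 49.3, 48], [0, 0, -25.3], 45],
    [[-13, 49.3, 48], [0, 0, -25.3], 45],
    [[-13, 49.3, 48], [0, 0, -25.3], 45],
    [[-13, 49.3, 48], [0, 0, -25.3], 45],
    [[-13, 49.3, 48], [0, 0, -25.3], 45]
  ]
}}

```text
time: 3.22
position: [633.1, 185.5, 169.9]
orientation: [-0.215, 3.133, 0.0]
ft_force: [0.2, -0.1, 0.4]
grip_width: 0.526
```

```bash
python3 - <<'E'
from h import *
plan([633,185.5,116],0.14+np.pi)
g=grab_frame("scene");cv2.imwrite("pics/sc1.png",cv2.resize(g["img"][120:240,260:420,::-1],None,fx=5,fy=5,interpolation=cv2.INTER_CUBIC))
f=grab_frame("top");cv2.imwrite("pics/tp1.png",cv2.resize(f["img"][150:230,145:245,::-1],None,fx=7,fy=7,interpolation=cv2.INTER_CUBIC))
print(get_state()["ft_force"])
E
```

```text
t 3.22 p [633.1 185.5 169.9] alpha -3.004 F [ 0.15 -0.14  0.39] T [ 0.   -0.01  0.02] w 0.526
shift [ 1.20e-01 -5.00e-02  5.39e+01] turn [ 0.01  0.05 -0.16]
[-0.33002104  0.11665972  1.01063984]
```

View pics/sc1.png

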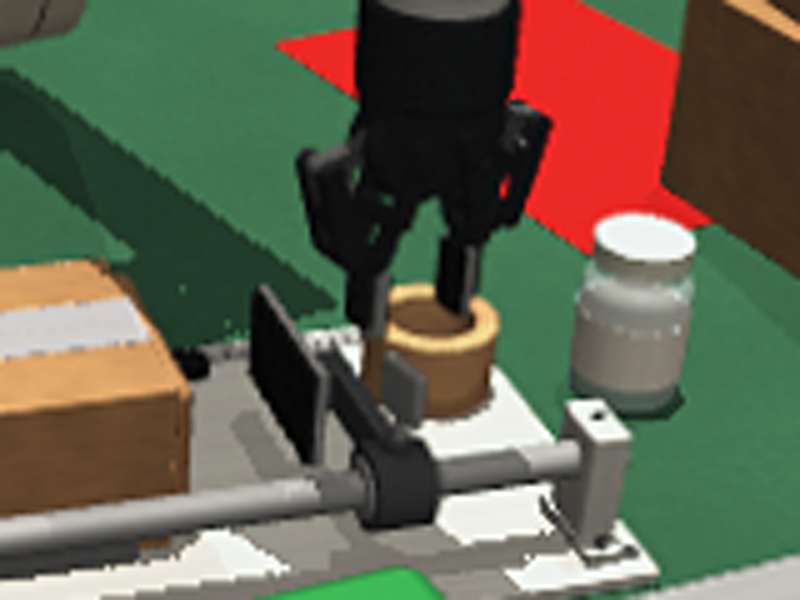

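View pics/tp1.png

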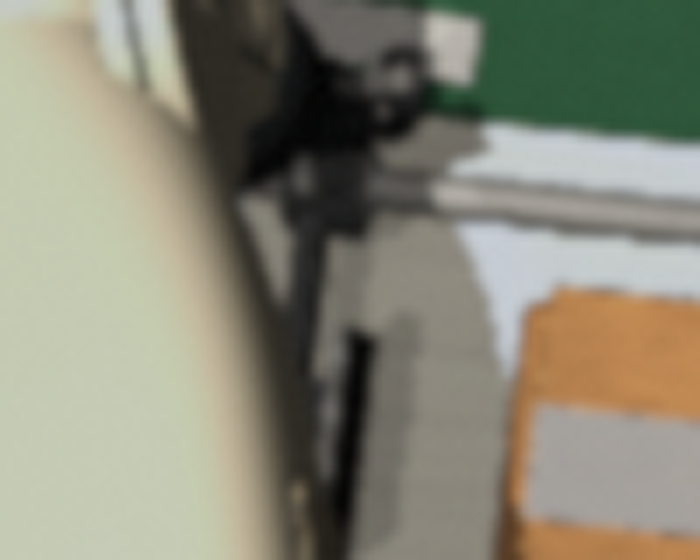

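In the close-up the open fingers, at crop (370,310) and (458,285), straddle the tab at (403,385). I'll descend and close.

Call:
{"method": "arm_command", "body": {
  "rows": [
    [[0, 0, 27], [0, 0, 0], 45],
    [[0, 0, 54], [0, 0, 0], 45],
    [[0, 0, 54], [0, 0, 0], 45],
    [[0, 0, 54], [0, 0, 0], 45]
  ],
  "squeeze": 40
}}

```text
time: 3.65
position: [632.6, 184.8, 116.0]
orientation: [0.212, -3.134, -0.0]
ft_force: [-0.3, -0.2, 0.9]
grip_width: 0.527
```

```bash
python3 - <<'E'
from h import *
plan([633,185.5,116],0.14+np.pi)
g=grab_frame("scene");cv2.imwrite("pics/sc2.png",cv2.resize(g["img"][150:240,280:400,::-1],None,fx=6,fy=6,interpolation=cv2.INTER_CUBIC))
E
```

```text
t 3.65 p [632.6 184.8 116. ] alpha -3.006 F [-0.34 -0.17  0.94] T [ 0.01 -0.01  0.01] w 0.527
shift [-0.54  0.61  0.04] turn [ 0.01 -0.03 -0.28]
```

View pics/sc2.png

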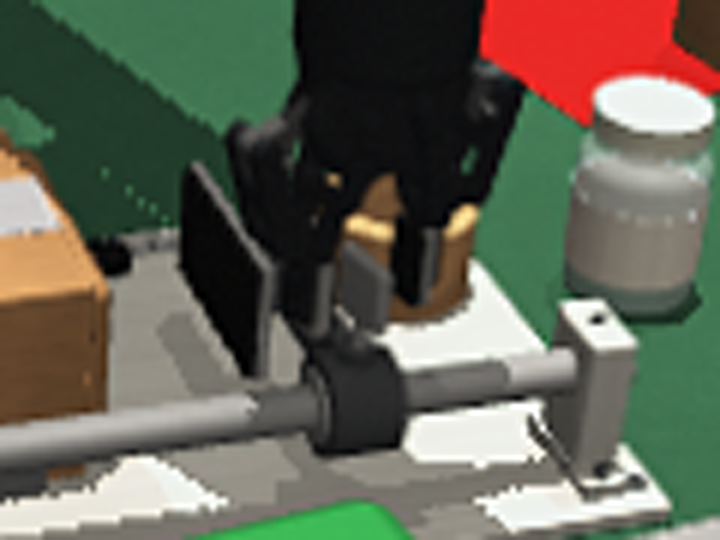

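```bash
python3 - <<'E'
from h import *
g=grab_frame("scene")
for c in[(342,240),(352,240),(388,280),(378,282),(386,330)]:
    u,v=c[0]/6+280,c[1]/6+150
    print(c,w_z(g,u,v,134).round(1),w_depth(g,u,v).round(1))
for dx in(-16,16):
  for z in(102,134):
    q=proj(g,[632.6+dx*.99,184.8+dx*.14,z]);print(dx,z,((q-[280,150])*6).round(0))
E
```

```text
(342, 240) [621.8 182.7 134. ] [617.5 185.3 131.1]
(352, 240) [623.3 186.7 134. ] [621.9 187.6 133. ]
(388, 280) [657.3 185.3 134. ] [649.3 190.3 128.4]
(378, 282) [657.2 180.7 134. ] [648.4 186.1 127.8]
(386, 330) [690.9 166.  134. ] [648.6 192.4 102.7]
-16 102 [330. 298.]
-16 134 [336. 234.]
16 102 [374. 334.]
16 134 [381. 269.]
```

Call:
{"method": "arm_command", "body": {
  "rows": [
    [[-2, 0, 0], [0, 0, 0], 30],
    [[-2, 0, 0], [0, 0, 0], 20],
    [[-2, 0, 0], [0, 0, 0], 5],
    [[-2, 0, 0], [0, 0, 0], 2],
    [[-2, 0, 0], [0, 0, 0], 2],
    [[-2, 0, 0], [0, 0, 0], 2]
  ],
  "squeeze": 25
}}

```text
time: 4.25
position: [636.5, 185.8, 119.5]
orientation: [-0.213, 3.128, 0.002]
ft_force: [0.3, 1.0, 5.5]
grip_width: 0.085
```

```bash
python3 - <<'E'
from h import *
plan([633,185.5,116],0.14+np.pi)
E
```

```text
t 4.25 p [636.5 185.8 119.5] alpha -3.006 F [0.34 0.95 5.49] T [ 0.17  0.1  -0.07] w 0.085
shift [3.47 0.21 3.46] turn [ 0.03  0.34 -0.23]
```

Call:
{"method": "arm_command", "body": {
  "rows": [
    [[0, 0, 0], [0, 0, 0], 2],
    [[0, 0, 0], [0, 0, 0], 2],
    [[0, 0, 0], [0, 0, 0], 2]
  ]
}}

```text
time: 4.5
position: [636.5, 185.7, 119.5]
orientation: [-0.213, 3.129, 0.001]
ft_force: [-0.3, -0.2, 0.4]
grip_width: 0.088
```

```bash
python3 - <<'E'
from h import *
plan([633,185.5,116],0.14+np.pi)
g=grab_frame("scene");cv2.imwrite("pics/sc3.png",cv2.resize(g["img"][150:240,280:400,::-1],None,fx=6,fy=6,interpolation=cv2.INTER_CUBIC))
E
```

```text
t 4.5 p [636.5 185.7 119.5] alpha -3.006 F [-0.33 -0.19  0.42] T [ 0.02  0.   -0.09] w 0.088
shift [3.47 0.25 3.5 ] turn [ 0.03  0.34 -0.24]
```

View pics/sc3.png

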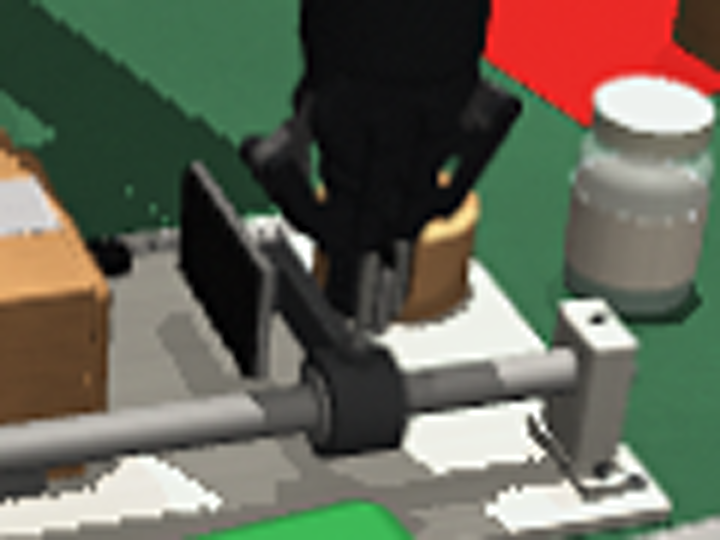

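Call:
{"method": "arm_command", "body": {
  "rows": [
    [[0, 0, 0], [0, 0, -3], 2],
    [[0, 0, 0], [0, 0, -7], 2],
    [[0, 0, 0], [0, 0, -11], 2],
    [[0, 0, 0], [0, 0, -15], 2],
    [[0, 0, 0], [0, 0, -19], 2],
    [[0, 0, 0], [0, 0, -23], 2]
  ],
  "squeeze": 45
}}

```text
time: 5.05
position: [636.2, 186.6, 119.5]
orientation: [-0.838, 3.022, 0.002]
ft_force: [-0.6, 4.4, -0.0]
grip_width: 0.083
```

```bash
python3 - <<'E'
from h import *
plan([636.5,185.7,119.5],0.13+1.4-np.pi);print(get_state()['qpos'].round(2))
E
```

```text
t 5.05 p [636.2 186.6 119.5] alpha -2.6 F [-0.58  4.35 -0.04] T [ 0.96  0.31 -0.09] w 0.083
shift [ 0.14 -0.91  0.04] turn [ -0.18   0.31 -56.65]
[ 0.16  0.5   0.07  1.14  0.   -0.38]
```

Call:
{"method": "arm_command", "body": {
  "rows": [
    [[0, 0, 0], [0, 0, -6], 2],
    [[0, 0, 0], [0, 0, -12], 2],
    [[0, 0, 0], [0, 0, -18], 2],
    [[0, 0, 0], [0, 0, -24], 2],
    [[0, 0, 0], [0, 0, -30], 2],
    [[0, 0, 0], [0, 0, -36], 2],
    [[0, 0, 0], [0, 0, -42], 2],
    [[0, 0, 0], [0, 0, -48], 2],
    [[0, 0, 0], [0, 0, -54], 2],
    [[0, 0, 0], [0, 0, -57], 2]
  ]
}}

```text
time: 5.88
position: [634.2, 187.1, 119.5]
orientation: [-2.187, 2.25, 0.003]
ft_force: [-9.5, 2.4, 4.8]
grip_width: 0.08
```

```bash
python3 - <<'E'
from h import *
plan([636.5,185.7,119.5],0.13+1.4-np.pi)
g=grab_frame("scene");cv2.imwrite("pics/sc4.png",cv2.resize(g["img"][150:240,280:400,::-1],None,fx=6,fy=6,interpolation=cv2.INTER_CUBIC))
print(get_state()['qpos'].round(2))
E
```

```text
t 5.88 p [634.2 187.1 119.5] alpha -1.599 F [-9.54  2.44  4.83] T [ 0.52  2.   -0.11] w 0.08
shift [ 1.38 -2.39 -0.04] turn [-0.08  0.22  0.72]
[ 0.16  0.5   0.07  1.14  0.   -1.39]
```

View pics/sc4.png

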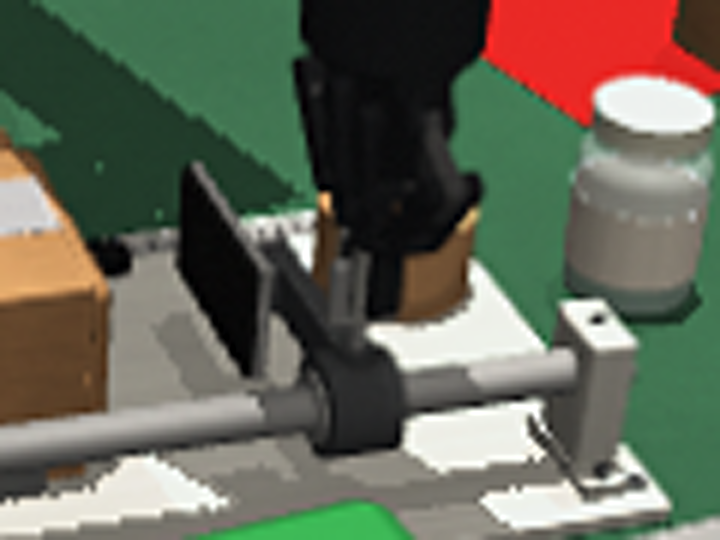

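Call:
{"method": "arm_command", "body": {
  "rows": [
    [[0, 0, 0], [0, 0, 0], 2],
    [[0, 0, 0], [0, 0, 0], 2],
    [[5, 0.5, 0], [0, 0, 0], 2],
    [[10, 1, 0], [0, 0, 0], 2],
    [[15, 1.5, 0], [0, 0, 0], 2],
    [[20, 2, 0], [0, 0, 0], 2],
    [[20, 2, 0], [0, 0, 0], 2]
  ]
}}

```text
time: 6.52
position: [631.5, 165.7, 119.5]
orientation: [-2.188, 2.25, 0.002]
ft_force: [-1.1, -2.0, 2.4]
grip_width: 0.08
```

```bash
cat >> h.py <<'E'
d=np.array([-0.130,-0.9915,0])
def rep():
    p,R,s=pose();x=R.as_matrix()[:,0];F=s["ft_force"]
    e=np.array([.9915,-.13,0]);q=p-[614.4,70.7,0]
    print("t",round(s["time"],2),"p",p.round(2),"jy",round(-q@d,2),"lat",round(q@e,2),"alpha",round(np.arctan2(x[1],x[0]),3),"F",F.round(2),"Fpush",round(-F@d,2),"Flat",round(F@e,2),"Tz",round(s["torque"][2],3),"dir",R.inv().apply(d).round(3))
E
python3 - <<'E'
from h import *
rep();g=grab_frame("scene");cv2.imwrite("pics/sc5.png",cv2.resize(g["img"][150:240,220:400,::-1],None,fx=4.4,fy=4.4,interpolation=cv2.INTER_CUBIC));rep()
E
```

```text
t 6.52 p [631.49 165.74 119.49] jy 96.45 lat 4.59 alpha -1.599 F [-1.11 -2.    2.38] Fpush -2.13 Flat -0.85 Tz 0.115 dir [ 0.995  0.102 -0.003]
t 6.57 p [631.52 166.03 119.48] jy 96.75 lat 4.58 alpha -1.599 F [-1.03 -1.03  2.5 ] Fpush -1.15 Flat -0.89 Tz 0.032 dir [ 0.995  0.102 -0.003]
```

View pics/sc5.png

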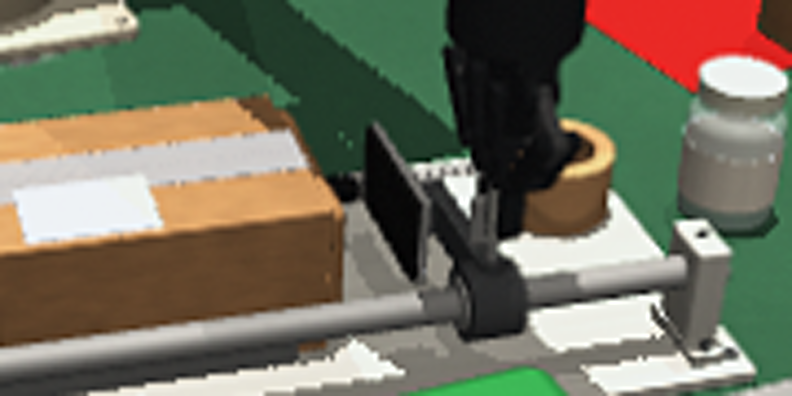

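The collar slid freely: it's now at crop (490,300) with the paddle clear of the carton. I'll continue to just before the earliest possible contact.

Call:
{"method": "arm_command", "body": {
  "rows": [
    [[5, 0.5, 0], [0, 0, 0], 2],
    [[10, 1, 0], [0, 0, 0], 2],
    [[15, 1.5, 0], [0, 0, 0], 2],
    [[20, 2, 0], [0, 0, 0], 2],
    [[25, 2.5, 0], [0, 0, 0], 2],
    [[29, 2.9, 0], [0, 0, 0], 2],
    [[31, 3.1, 0], [0, 0, 0], 2]
  ]
}}

```text
time: 7.15
position: [627.8, 134.4, 119.5]
orientation: [-2.187, 2.25, 0.001]
ft_force: [1.9, 1.2, 1.3]
grip_width: 0.087
```

```bash
python3 -c "
from h import *
rep()"
```

```text
t 7.15 p [627.79 134.36 119.51] jy 64.86 lat 5.0 alpha -1.599 F [1.93 1.23 1.28] Fpush 1.47 Flat 1.75 Tz 0.106 dir [ 0.995  0.102 -0.003]
```

Call:
{"method": "arm_command", "body": {
  "rows": [
    [[1, 0.1, 0], [0, 0, 0], 2],
    [[2, 0.2, 0], [0, 0, 0], 2],
    [[3, 0.3, 0], [0, 0, 0], 2],
    [[4, 0.4, 0], [0, 0, 0], 2]
  ]
}}

```text
time: 7.48
position: [627.3, 130.4, 119.5]
orientation: [-2.188, 2.25, 0.001]
ft_force: [1.6, 1.5, 0.2]
grip_width: 0.086
```

```bash
python3 -c "
from h import *
rep()"
```

```text
t 7.48 p [627.3  130.44 119.47] jy 60.91 lat 5.02 alpha -1.599 F [1.59 1.53 0.17] Fpush 1.73 Flat 1.37 Tz -0.002 dir [ 0.995  0.102 -0.003]
```

Call:
{"method": "arm_command", "body": {
  "rows": [
    [[1, 0.1, 0], [0, 0, 0], 2],
    [[2, 0.2, 0], [0, 0, 0], 2],
    [[3, 0.3, 0], [0, 0, 0], 2],
    [[3, 0.3, 0], [0, 0, 0], 2]
  ]
}}

```text
time: 7.82
position: [626.9, 127.3, 119.4]
orientation: [-2.188, 2.25, 0.001]
ft_force: [1.4, 0.4, 1.1]
grip_width: 0.081
```

```bash
python3 -c "
from h import *
rep()"
```

```text
t 7.82 p [626.94 127.25 119.45] jy 57.7 lat 5.08 alpha -1.599 F [1.4  0.43 1.11] Fpush 0.61 Flat 1.33 Tz 0.112 dir [ 0.995  0.102 -0.003]
```

Call:
{"method": "arm_command", "body": {
  "rows": [
    [[1, 0.1, 0], [0, 0, 0], 2],
    [[2, 0.2, 0], [0, 0, 0], 2],
    [[3, 0.3, 0], [0, 0, 0], 2],
    [[3, 0.3, 0], [0, 0, 0], 2]
  ]
}}

```text
time: 8.15
position: [626.6, 124.0, 119.5]
orientation: [-2.187, 2.25, 0.0]
ft_force: [1.1, -0.3, 1.2]
grip_width: 0.08
```

```bash
python3 - <<'E'
from h import *
rep();f=grab_frame("top");g=grab_frame("scene");rep()
cv2.imwrite("pics/tp6.png",cv2.resize(f["img"][155:265,175:320,::-1],None,fx=5,fy=5,interpolation=cv2.INTER_CUBIC))
cv2.imwrite("pics/sc6.png",cv2.resize(g["img"][150:240,200:380,::-1],None,fx=4.4,fy=4.4,interpolation=cv2.INTER_CUBIC))
E
```

```text
t 8.15 p [626.59 124.04 119.49] jy 54.48 lat 5.15 alpha -1.599 F [ 1.07 -0.34  1.15] Fpush -0.2 Flat 1.1 Tz 0.031 dir [ 0.995  0.102 -0.003]
t 8.25 p [626.56 124.03 119.47] jy 54.45 lat 5.12 alpha -1.599 F [ 1.23 -0.56  1.32] Fpush -0.39 Flat 1.3 Tz 0.016 dir [ 0.995  0.102 -0.002]
```

View pics/tp6.png

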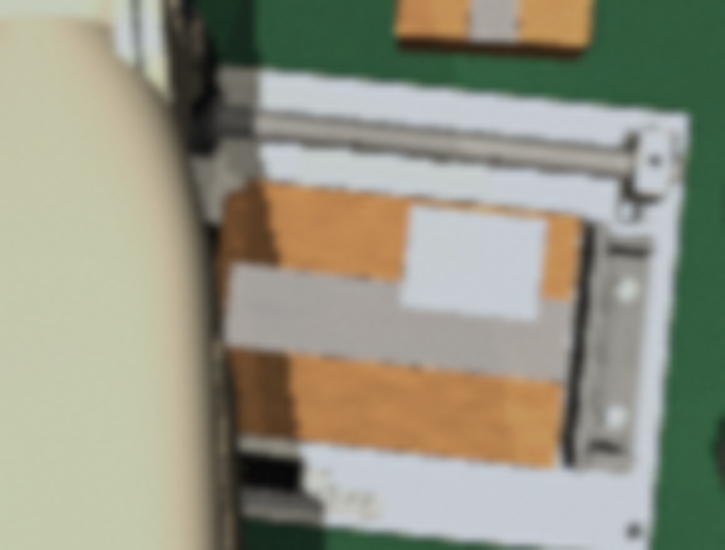

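View pics/sc6.png

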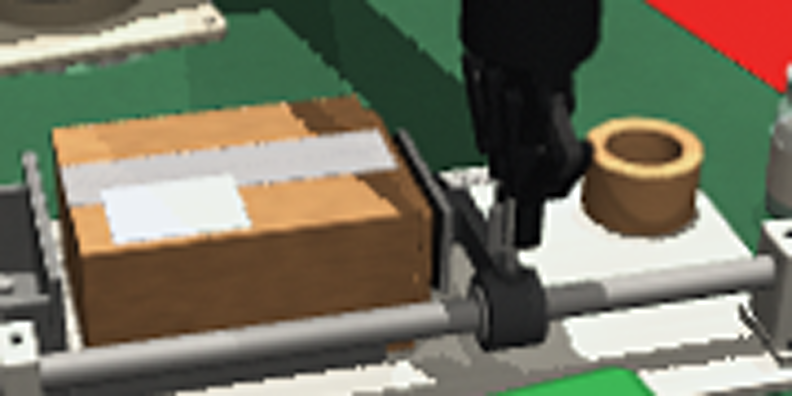

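The paddle, at crop (440,210), is close to the carton's end at (430,240), with the gap to the fence still open on the left. From here I'll feel for contact in small steps.

Call:
{"method": "arm_command", "body": {
  "rows": [
    [[0.7, 0.07, 0], [0, 0, 0], 2],
    [[1.4, 0.14, 0], [0, 0, 0], 2],
    [[2, 0.2, 0], [0, 0, 0], 2]
  ]
}}

```text
time: 8.5
position: [626.3, 122.1, 119.5]
orientation: [-2.188, 2.25, 0.0]
ft_force: [2.6, 1.7, 0.9]
grip_width: 0.09
```

```bash
python3 -c "
from h import *
rep()"
```

```text
t 8.5 p [626.33 122.07 119.47] jy 52.48 lat 5.15 alpha -1.599 F [2.65 1.69 0.93] Fpush 2.02 Flat 2.41 Tz 0.103 dir [ 0.995  0.102 -0.003]
```

Call:
{"method": "arm_command", "body": {
  "rows": [
    [[0.7, 0.07, 0], [0, 0, 0], 2],
    [[1.4, 0.14, 0], [0, 0, 0], 2],
    [[2, 0.2, 0], [0, 0, 0], 2]
  ]
}}

```text
time: 8.75
position: [626.1, 120.0, 119.5]
orientation: [-2.187, 2.25, 0.0]
ft_force: [1.6, 1.3, 0.8]
grip_width: 0.082
```

```bash
python3 -c "
from h import *
rep()"
```

```text
t 8.75 p [626.09 119.98 119.52] jy 50.39 lat 5.19 alpha -1.599 F [1.56 1.33 0.75] Fpush 1.52 Flat 1.37 Tz 0.066 dir [ 0.995  0.102 -0.003]
```

Call:
{"method": "arm_command", "body": {
  "rows": [
    [[0.7, 0.07, 0], [0, 0, 0], 2],
    [[1.4, 0.14, 0], [0, 0, 0], 2],
    [[2, 0.2, 0], [0, 0, 0], 2]
  ]
}}

```text
time: 9.0
position: [625.9, 118.2, 119.5]
orientation: [-2.187, 2.25, 0.001]
ft_force: [1.8, 3.5, 0.8]
grip_width: 0.083
```

```bash
python3 -c "
from h import *
rep()"
```

```text
t 9.0 p [625.89 118.22 119.47] jy 48.61 lat 5.22 alpha -1.599 F [1.82 3.49 0.85] Fpush 3.7 Flat 1.35 Tz 0.036 dir [ 0.995  0.102 -0.003]
```

Call:
{"method": "arm_command", "body": {
  "rows": [
    [[0.5, 0.05, 0], [0, 0, 0], 2],
    [[1, 0.1, 0], [0, 0, 0], 2],
    [[1, 0.1, 0], [0, 0, 0], 2]
  ]
}}

```text
time: 9.25
position: [625.8, 117.4, 119.5]
orientation: [-2.187, 2.25, 0.001]
ft_force: [3.0, 3.6, 0.8]
grip_width: 0.081
```

```bash
python3 -c "
from h import *
rep()"
```

```text
t 9.25 p [625.79 117.39 119.48] jy 47.77 lat 5.23 alpha -1.599 F [3.   3.64 0.8 ] Fpush 4.0 Flat 2.51 Tz 0.035 dir [ 0.995  0.102 -0.004]
```

Call:
{"method": "arm_command", "body": {
  "rows": [
    [[0.5, 0.05, 0], [0, 0, 0], 2],
    [[1, 0.1, 0], [0, 0, 0], 2],
    [[1, 0.1, 0], [0, 0, 0], 2]
  ]
}}

```text
time: 9.5
position: [625.7, 116.4, 119.5]
orientation: [-2.187, 2.249, 0.001]
ft_force: [1.7, 4.5, 1.5]
grip_width: 0.085
```

```bash
python3 -c "
from h import *
rep()"
```

```text
t 9.5 p [625.65 116.45 119.48] jy 46.82 lat 5.21 alpha -1.599 F [1.67 4.52 1.5 ] Fpush 4.69 Flat 1.07 Tz 0.038 dir [ 0.995  0.102 -0.004]
```

Call:
{"method": "arm_command", "body": {
  "rows": [
    [[0.5, 0.05, 0], [0, 0, 0], 2],
    [[1, 0.1, 0], [0, 0, 0], 2],
    [[1, 0.1, 0], [0, 0, 0], 2]
  ]
}}

```text
time: 9.75
position: [625.6, 115.5, 119.5]
orientation: [-2.187, 2.249, 0.002]
ft_force: [2.5, 3.8, 0.7]
grip_width: 0.081
```

```bash
python3 -c "
from h import *
rep()"
```

```text
t 9.75 p [625.56 115.52 119.47] jy 45.89 lat 5.24 alpha -1.599 F [2.48 3.77 0.74] Fpush 4.06 Flat 1.97 Tz 0.009 dir [ 0.995  0.102 -0.004]
```

Call:
{"method": "arm_command", "body": {
  "rows": [
    [[0.5, 0.05, 0], [0, 0, 0], 2],
    [[1, 0.1, 0], [0, 0, 0], 2],
    [[1, 0.1, 0], [0, 0, 0], 2]
  ]
}}

```text
time: 10.0
position: [625.5, 114.6, 119.5]
orientation: [-2.187, 2.249, 0.002]
ft_force: [2.3, 4.1, 0.8]
grip_width: 0.086
```

```bash
python3 -c "
from h import *
rep()"
```

```text
t 10.0 p [625.47 114.55 119.49] jy 44.92 lat 5.27 alpha -1.599 F [2.33 4.09 0.76] Fpush 4.36 Flat 1.78 Tz 0.019 dir [ 0.995  0.102 -0.004]
```

Call:
{"method": "arm_command", "body": {
  "rows": [
    [[0.5, 0.05, 0], [0, 0, 0], 2],
    [[1, 0.1, 0], [0, 0, 0], 2],
    [[1, 0.1, 0], [0, 0, 0], 2]
  ]
}}

```text
time: 10.25
position: [625.4, 113.6, 119.5]
orientation: [-2.187, 2.249, 0.002]
ft_force: [2.6, 4.5, 0.8]
grip_width: 0.083
```

```bash
python3 -c "
from h import *
rep()"
```

```text
t 10.25 p [625.36 113.64 119.49] jy 44.0 lat 5.28 alpha -1.599 F [2.56 4.49 0.85] Fpush 4.79 Flat 1.96 Tz 0.014 dir [ 0.995  0.102 -0.004]
```

Call:
{"method": "arm_command", "body": {
  "rows": [
    [[0.5, 0.05, 0], [0, 0, 0], 2],
    [[1, 0.1, 0], [0, 0, 0], 2],
    [[1, 0.1, 0], [0, 0, 0], 2]
  ]
}}

```text
time: 10.5
position: [625.2, 112.7, 119.5]
orientation: [-2.187, 2.249, 0.002]
ft_force: [2.9, 3.9, 1.5]
grip_width: 0.087
```

```bash
python3 -c "
from h import *
rep()"
```

```text
t 10.5 p [625.24 112.68 119.5 ] jy 43.03 lat 5.29 alpha -1.599 F [2.87 3.89 1.52] Fpush 4.23 Flat 2.34 Tz 0.032 dir [ 0.995  0.102 -0.005]
```

Call:
{"method": "arm_command", "body": {
  "rows": [
    [[0.5, 0.05, 0], [0, 0, 0], 2],
    [[1, 0.1, 0], [0, 0, 0], 2],
    [[1, 0.1, 0], [0, 0, 0], 2]
  ]
}}

```text
time: 10.75
position: [625.1, 111.7, 119.5]
orientation: [-2.187, 2.248, 0.002]
ft_force: [3.0, 3.7, 0.4]
grip_width: 0.083
```

```bash
python3 -c "
from h import *
rep()"
```

```text
t 10.75 p [625.12 111.73 119.48] jy 42.07 lat 5.29 alpha -1.599 F [2.97 3.72 0.41] Fpush 4.07 Flat 2.46 Tz 0.019 dir [ 0.995  0.102 -0.005]
```

Call:
{"method": "arm_command", "body": {
  "rows": [
    [[0.5, 0.05, 0], [0, 0, 0], 2],
    [[0.8, 0.08, 0], [0, 0, 0], 2],
    [[0.8, 0.08, 0], [0, 0, 0], 2]
  ]
}}

```text
time: 11.0
position: [625.1, 111.0, 119.5]
orientation: [-2.187, 2.248, 0.002]
ft_force: [2.5, 4.8, 0.6]
grip_width: 0.082
```

```bash
python3 - <<'E'
from h import *
rep();f=grab_frame("top");cv2.imwrite("pics/tp7.png",cv2.resize(f["img"][155:265,175:320,::-1],None,fx=5,fy=5,interpolation=cv2.INTER_CUBIC))
E
```

```text
t 11.0 p [625.06 111.   119.51] jy 41.35 lat 5.33 alpha -1.598 F [2.5  4.79 0.63] Fpush 5.07 Flat 1.85 Tz 0.013 dir [ 0.995  0.102 -0.005]
```

View pics/tp7.png

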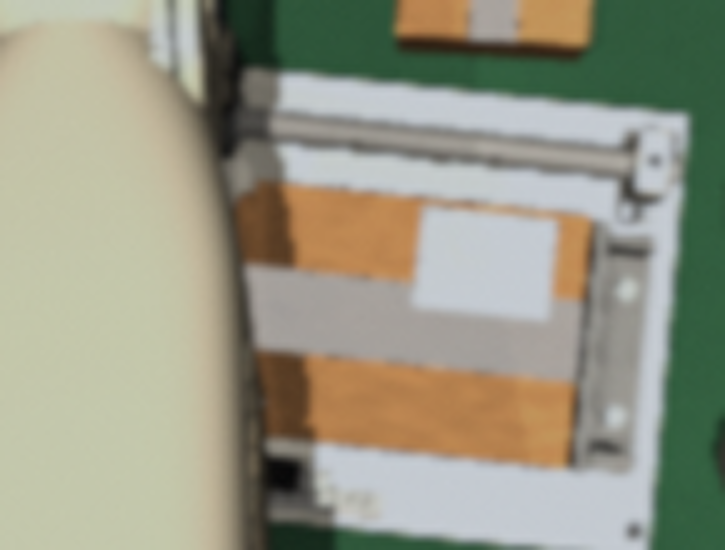

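The top view shows the gap between carton and fence at crop (590,340) almost closed; the carton has moved about 7 mm. I'll take 0.5 mm steps now.

Call:
{"method": "arm_command", "body": {
  "rows": [
    [[0.3, 0.03, 0], [0, 0, 0], 2],
    [[0.6, 0.06, 0], [0, 0, 0], 2],
    [[0.6, 0.06, 0], [0, 0, 0], 2]
  ]
}}

```text
time: 11.3
position: [625.0, 110.5, 119.5]
orientation: [-2.187, 2.248, 0.002]
ft_force: [2.4, 4.9, 1.0]
grip_width: 0.084
```

```bash
python3 -c "
from h import *
rep()"
```

```text
t 11.3 p [624.98 110.49 119.47] jy 40.82 lat 5.32 alpha -1.598 F [2.42 4.89 0.98] Fpush 5.16 Flat 1.76 Tz -0.017 dir [ 0.995  0.103 -0.005]
```

Call:
{"method": "arm_command", "body": {
  "rows": [
    [[0.3, 0.03, 0], [0, 0, 0], 2],
    [[0.6, 0.06, 0], [0, 0, 0], 2],
    [[0.6, 0.06, 0], [0, 0, 0], 2]
  ]
}}

```text
time: 11.55
position: [624.9, 110.0, 119.5]
orientation: [-2.187, 2.248, 0.003]
ft_force: [3.1, 4.9, 0.9]
grip_width: 0.081
```

```bash
python3 -c "
from h import *
rep()"
```

```text
t 11.55 p [624.92 110.01 119.49] jy 40.35 lat 5.32 alpha -1.598 F [3.07 4.94 0.87] Fpush 5.3 Flat 2.4 Tz -0.02 dir [ 0.995  0.103 -0.005]
```

Call:
{"method": "arm_command", "body": {
  "rows": [
    [[0.3, 0.03, 0], [0, 0, 0], 2],
    [[0.6, 0.06, 0], [0, 0, 0], 2],
    [[0.6, 0.06, 0], [0, 0, 0], 2]
  ]
}}

```text
time: 11.8
position: [624.8, 109.5, 119.5]
orientation: [-2.187, 2.248, 0.003]
ft_force: [2.5, 5.2, 0.1]
grip_width: 0.083
```

```bash
python3 -c "
from h import *
rep()"
```

```text
t 11.8 p [624.85 109.49 119.48] jy 39.81 lat 5.32 alpha -1.598 F [2.46 5.21 0.13] Fpush 5.48 Flat 1.76 Tz 0.04 dir [ 0.995  0.103 -0.006]
```

Call:
{"method": "arm_command", "body": {
  "rows": [
    [[0.3, 0.03, 0], [0, 0, 0], 2],
    [[0.6, 0.06, 0], [0, 0, 0], 2],
    [[0.6, 0.06, 0], [0, 0, 0], 2]
  ]
}}

```text
time: 12.05
position: [624.8, 109.0, 119.5]
orientation: [-2.187, 2.247, 0.003]
ft_force: [1.3, 4.4, 0.9]
grip_width: 0.085
```

```bash
python3 -c "
from h import *
rep()"
```

```text
t 12.05 p [624.8  108.99 119.47] jy 39.32 lat 5.33 alpha -1.598 F [1.3  4.37 0.88] Fpush 4.5 Flat 0.72 Tz -0.039 dir [ 0.995  0.103 -0.006]
```

Call:
{"method": "arm_command", "body": {
  "rows": [
    [[0.3, 0.03, 0], [0, 0, 0], 2],
    [[0.6, 0.06, 0], [0, 0, 0], 2],
    [[0.6, 0.06, 0], [0, 0, 0], 2]
  ]
}}

```text
time: 12.3
position: [624.8, 108.5, 119.5]
orientation: [-2.187, 2.247, 0.003]
ft_force: [2.0, 5.2, 0.2]
grip_width: 0.083
```

```bash
python3 -c "
from h import *
rep()"
```

```text
t 12.3 p [624.76 108.47 119.52] jy 38.8 lat 5.36 alpha -1.598 F [2.01 5.15 0.16] Fpush 5.37 Flat 1.33 Tz -0.025 dir [ 0.995  0.103 -0.006]
```

Call:
{"method": "arm_command", "body": {
  "rows": [
    [[0.3, 0.03, 0], [0, 0, 0], 2],
    [[0.6, 0.06, 0], [0, 0, 0], 2],
    [[0.6, 0.06, 0], [0, 0, 0], 2]
  ]
}}

```text
time: 12.55
position: [624.7, 108.0, 119.5]
orientation: [-2.187, 2.247, 0.003]
ft_force: [2.2, 4.8, 0.7]
grip_width: 0.084
```

```bash
python3 -c "
from h import *
rep()"
```

```text
t 12.55 p [624.7  107.98 119.48] jy 38.3 lat 5.36 alpha -1.598 F [2.17 4.8  0.65] Fpush 5.04 Flat 1.53 Tz -0.028 dir [ 0.995  0.103 -0.006]
```

Call:
{"method": "arm_command", "body": {
  "rows": [
    [[0.3, 0.03, 0], [0, 0, 0], 2],
    [[0.6, 0.06, 0], [0, 0, 0], 2],
    [[0.6, 0.06, 0], [0, 0, 0], 2]
  ]
}}

```text
time: 12.8
position: [624.6, 107.5, 119.5]
orientation: [-2.187, 2.247, 0.003]
ft_force: [2.7, 4.7, 1.3]
grip_width: 0.084
```

```bash
python3 -c "
from h import *
rep()"
```

```text
t 12.8 p [624.63 107.46 119.52] jy 37.78 lat 5.36 alpha -1.598 F [2.66 4.65 1.25] Fpush 4.96 Flat 2.03 Tz -0.018 dir [ 0.995  0.103 -0.006]
```

Call:
{"method": "arm_command", "body": {
  "rows": [
    [[0.3, 0.03, 0], [0, 0, 0], 2],
    [[0.6, 0.06, 0], [0, 0, 0], 2],
    [[0.6, 0.06, 0], [0, 0, 0], 2]
  ]
}}

```text
time: 13.05
position: [624.6, 106.9, 119.5]
orientation: [-2.186, 2.247, 0.003]
ft_force: [3.0, 5.2, 0.7]
grip_width: 0.083
```

```bash
python3 -c "
from h import *
rep()"
```

```text
t 13.05 p [624.56 106.93 119.49] jy 37.24 lat 5.37 alpha -1.598 F [2.96 5.22 0.74] Fpush 5.57 Flat 2.26 Tz -0.016 dir [ 0.995  0.103 -0.006]
```

Call:
{"method": "arm_command", "body": {
  "rows": [
    [[0.3, 0.03, 0], [0, 0, 0], 2],
    [[0.6, 0.06, 0], [0, 0, 0], 2],
    [[0.6, 0.06, 0], [0, 0, 0], 2]
  ]
}}

```text
time: 13.3
position: [624.5, 106.5, 119.5]
orientation: [-2.186, 2.247, 0.004]
ft_force: [1.7, 4.7, -0.3]
grip_width: 0.082
```

```bash
python3 -c "
from h import *
rep()"
```

```text
t 13.3 p [624.51 106.49 119.5 ] jy 36.8 lat 5.38 alpha -1.598 F [ 1.7   4.75 -0.28] Fpush 4.93 Flat 1.07 Tz -0.014 dir [ 0.995  0.103 -0.007]
```

Call:
{"method": "arm_command", "body": {
  "rows": [
    [[0.3, 0.03, 0], [0, 0, 0], 2],
    [[0.6, 0.06, 0], [0, 0, 0], 2],
    [[0.6, 0.06, 0], [0, 0, 0], 2]
  ]
}}

```text
time: 13.55
position: [624.5, 106.3, 119.5]
orientation: [-2.186, 2.246, 0.004]
ft_force: [2.3, 6.5, 0.4]
grip_width: 0.084
```

```bash
python3 -c "
from h import *
rep()"
```

```text
t 13.55 p [624.47 106.28 119.48] jy 36.59 lat 5.36 alpha -1.598 F [2.3  6.47 0.39] Fpush 6.72 Flat 1.43 Tz -0.002 dir [ 0.995  0.103 -0.007]
```

Call:
{"method": "arm_command", "body": {
  "rows": [
    [[0.3, 0.03, 0], [0, 0, 0], 2],
    [[0.6, 0.06, 0], [0, 0, 0], 2],
    [[0.6, 0.06, 0], [0, 0, 0], 2]
  ]
}}

```text
time: 13.8
position: [624.5, 106.1, 119.5]
orientation: [-2.186, 2.245, 0.005]
ft_force: [3.3, 7.0, 1.0]
grip_width: 0.085
```

```bash
python3 - <<'E'
from h import *
rep();f=grab_frame("top");cv2.imwrite("pics/tp8.png",cv2.resize(f["img"][155:265,175:320,::-1],None,fx=5,fy=5,interpolation=cv2.INTER_CUBIC))
g=grab_frame("scene");cv2.imwrite("pics/sc8.png",cv2.resize(g["img"][150:240,200:380,::-1],None,fx=4.4,fy=4.4,interpolation=cv2.INTER_CUBIC))
E
```

```text
t 13.8 p [624.49 106.13 119.51] jy 36.44 lat 5.4 alpha -1.597 F [3.31 6.99 0.98] Fpush 7.36 Flat 2.37 Tz -0.063 dir [ 0.995  0.104 -0.008]
```

View pics/tp8.png

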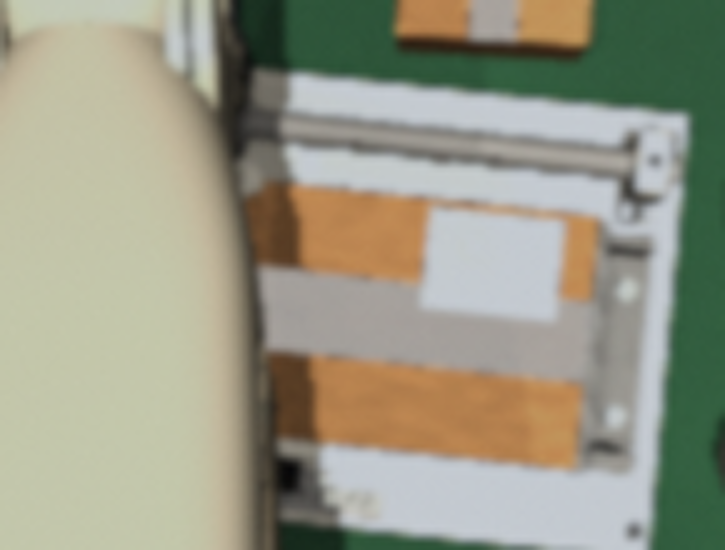

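View pics/sc8.png

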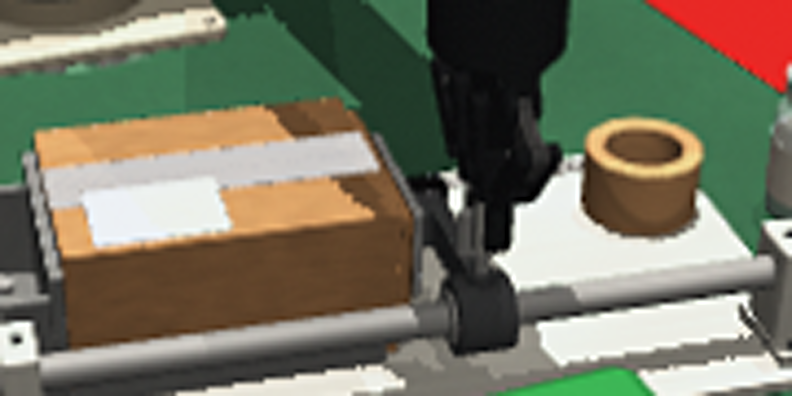

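The carton is home: the gap at crop (590,340) is closed and the force is rising. I'll add preload carefully.

Call:
{"method": "arm_command", "body": {
  "rows": [
    [[0.6, 0.06, 0], [0, 0, 0], 2],
    [[0.8, 0.08, 0], [0, 0, 0], 2],
    [[1.0, 0.1, 0], [0, 0, 0], 2],
    [[1.0, 0.1, 0], [0, 0, 0], 2],
    [[1.0, 0.1, 0], [0, 0, 0], 2]
  ]
}}

```text
time: 14.32
position: [624.4, 105.9, 119.5]
orientation: [-2.186, 2.244, 0.006]
ft_force: [3.8, 8.2, 0.6]
grip_width: 0.08
```

```bash
python3 - <<'E'
from h import *
rep()
for i in range(3):
  f=grab_frame("top");rep()
E
```

```text
t 14.32 p [624.44 105.92 119.51] jy 36.22 lat 5.38 alpha -1.597 F [3.78 8.15 0.6 ] Fpush 8.57 Flat 2.69 Tz -0.063 dir [ 0.995  0.104 -0.01 ]
t 14.37 p [624.46 105.91 119.51] jy 36.22 lat 5.39 alpha -1.597 F [2.76 8.63 0.12] Fpush 8.91 Flat 1.61 Tz -0.078 dir [ 0.995  0.104 -0.01 ]
t 14.42 p [624.43 105.91 119.48] jy 36.21 lat 5.37 alpha -1.597 F [2.45 7.9  0.73] Fpush 8.15 Flat 1.4 Tz -0.025 dir [ 0.995  0.104 -0.01 ]
t 14.47 p [624.45 105.9  119.51] jy 36.21 lat 5.39 alpha -1.597 F [ 3.07  7.65 -0.09] Fpush 7.98 Flat 2.05 Tz -0.085 dir [ 0.995  0.104 -0.01 ]
```

Call:
{"method": "arm_command", "body": {
  "rows": [
    [[0.8, -0.1, 0], [0, 0, 5], 2],
    [[0.85, -0.25, 0], [0, 0, 10], 2],
    [[0.9, -0.43, 0], [0, 0, 15], 2],
    [[1.0, -0.6, 0], [0, 0, 20], 2],
    [[1.0, -0.6, 0], [0, 0, 20], 2]
  ]
}}

```text
time: 14.88
position: [625.3, 105.7, 119.5]
orientation: [-1.756, 2.593, 0.01]
ft_force: [5.1, 8.6, 0.6]
grip_width: 0.082
```

```bash
python3 - <<'E'
from h import *
rep()
for i in range(2):
  f=grab_frame("top");rep()
E
```

```text
t 14.88 p [625.29 105.7  119.49] jy 36.12 lat 6.25 alpha -1.951 F [5.07 8.56 0.58] Fpush 9.14 Flat 3.91 Tz -0.046 dir [ 0.969 -0.247 -0.011]
t 14.93 p [625.31 105.7  119.5 ] jy 36.12 lat 6.27 alpha -1.947 F [ 4.49  8.6  -0.38] Fpush 9.11 Flat 3.34 Tz -0.013 dir [ 0.97  -0.243 -0.011]
t 14.98 p [625.28 105.74 119.5 ] jy 36.15 lat 6.24 alpha -1.946 F [ 3.54  9.04 -1.03] Fpush 9.42 Flat 2.34 Tz -0.054 dir [ 0.97  -0.242 -0.011]
```

Call:
{"method": "arm_command", "body": {
  "rows": [
    [[1.1, -0.27, 0], [0, 0, 0], 2],
    [[1.3, -0.32, 0], [0, 0, 0], 2],
    [[1.5, -0.37, 0], [0, 0, 0], 2],
    [[1.5, -0.37, 0], [0, 0, 0], 2],
    [[1.5, -0.37, 0], [0, 0, 0], 2]
  ]
}}

```text
time: 15.4
position: [625.3, 105.4, 119.5]
orientation: [-1.763, 2.586, 0.012]
ft_force: [4.0, 10.4, 0.4]
grip_width: 0.082
```

```bash
python3 - <<'E'
from h import *
rep()
for i in range(3):
  f=grab_frame("top");rep()
E
```

```text
t 15.4 p [625.26 105.37 119.51] jy 35.79 lat 6.26 alpha -1.945 F [ 3.96 10.36  0.43] Fpush 10.79 Flat 2.58 Tz -0.119 dir [ 0.97  -0.241 -0.013]
t 15.45 p [625.25 105.34 119.49] jy 35.76 lat 6.26 alpha -1.945 F [ 4.13 11.01  0.12] Fpush 11.45 Flat 2.66 Tz -0.053 dir [ 0.97  -0.241 -0.013]
t 15.5 p [625.25 105.35 119.51] jy 35.77 lat 6.25 alpha -1.945 F [3.41 9.66 0.26] Fpush 10.02 Flat 2.12 Tz -0.084 dir [ 0.97  -0.241 -0.013]
t 15.55 p [625.25 105.36 119.51] jy 35.78 lat 6.25 alpha -1.945 F [ 2.87 10.44 -0.37] Fpush 10.73 Flat 1.48 Tz -0.079 dir [ 0.97  -0.241 -0.013]
```

Call:
{"method": "arm_command", "body": {
  "rows": [
    [[1.2, -0.48, 0], [0, 0, 5], 2],
    [[1.25, -0.64, 0], [0, 0, 10], 2],
    [[1.3, -0.82, 0], [0, 0, 15], 2],
    [[1.35, -0.98, 0], [0, 0, 20], 2],
    [[1.35, -0.98, 0], [0, 0, 20], 2]
  ]
}}

```text
time: 15.97
position: [626.0, 104.9, 119.5]
orientation: [-1.281, 2.856, 0.017]
ft_force: [3.5, 10.7, -1.1]
grip_width: 0.085
```

```bash
python3 - <<'E'
from h import *
rep()
for i in range(2):
  f=grab_frame("top");rep()
E
```

```text
t 15.97 p [626.   104.85 119.52] jy 35.37 lat 7.06 alpha -2.299 F [ 3.55 10.67 -1.05] Fpush 11.04 Flat 2.13 Tz -0.149 dir [ 0.827 -0.562 -0.015]
t 16.02 p [625.98 104.86 119.51] jy 35.38 lat 7.04 alpha -2.295 F [ 4.09 10.46 -0.33] Fpush 10.91 Flat 2.69 Tz -0.115 dir [ 0.829 -0.559 -0.015]
t 16.07 p [626.   104.87 119.53] jy 35.38 lat 7.05 alpha -2.294 F [ 4.19  9.37 -0.22] Fpush 9.83 Flat 2.94 Tz -0.122 dir [ 0.829 -0.558 -0.015]
```

Call:
{"method": "arm_command", "body": {
  "rows": [
    [[0.95, -0.8, 0], [0, 0, 5], 2],
    [[0.98, -0.97, 0], [0, 0, 10], 2],
    [[1.02, -1.14, 0], [0, 0, 15], 2],
    [[1.08, -1.3, 0], [0, 0, 20], 2],
    [[1.08, -1.3, 0], [0, 0, 20], 2]
  ]
}}

```text
time: 16.48
position: [626.5, 104.2, 119.5]
orientation: [-0.766, 3.036, 0.022]
ft_force: [3.4, 9.3, -0.8]
grip_width: 0.086
```

```bash
python3 - <<'E'
from h import *
rep()
for i in range(2):
  f=grab_frame("top");rep()
E
```

```text
t 16.48 p [626.54 104.16 119.53] jy 34.75 lat 7.69 alpha -2.647 F [ 3.37  9.28 -0.76] Fpush 9.64 Flat 2.13 Tz -0.113 dir [ 0.585 -0.811 -0.017]
t 16.53 p [626.54 104.19 119.55] jy 34.78 lat 7.69 alpha -2.643 F [3.33 9.57 0.64] Fpush 9.93 Flat 2.06 Tz -0.14 dir [ 0.588 -0.809 -0.017]
t 16.58 p [626.55 104.15 119.52] jy 34.75 lat 7.7 alpha -2.642 F [ 4.04 10.27  0.  ] Fpush 10.71 Flat 2.67 Tz -0.061 dir [ 0.589 -0.808 -0.017]
```

Call:
{"method": "arm_command", "body": {
  "rows": [
    [[0.66, -1.1, 0], [0, 0, 5], 2],
    [[0.7, -1.3, 0], [0, 0, 10], 2],
    [[0.74, -1.45, 0], [0, 0, 15], 2],
    [[0.8, -1.65, 0], [0, 0, 20], 2],
    [[0.85, -1.8, 0], [0, 0, 24], 2],
    [[0.85, -1.8, 0], [0, 0, 24], 2]
  ]
}}

```text
time: 17.08
position: [626.9, 103.1, 119.6]
orientation: [-0.12, 3.132, 0.027]
ft_force: [3.3, 10.3, -0.4]
grip_width: 0.086
```

```bash
python3 - <<'E'
from h import *
rep()
for i in range(2):
  f=grab_frame("top");rep()
E
```

```text
t 17.08 p [626.85 103.11 119.57] jy 33.76 lat 8.13 alpha -3.065 F [ 3.31 10.26 -0.41] Fpush 10.6 Flat 1.95 Tz -0.051 dir [ 0.206 -0.978 -0.018]
t 17.13 p [626.88 103.1  119.57] jy 33.75 lat 8.16 alpha -3.062 F [4.37 9.47 0.17] Fpush 9.95 Flat 3.1 Tz -0.064 dir [ 0.209 -0.978 -0.018]
t 17.18 p [626.87 103.13 119.57] jy 33.78 lat 8.15 alpha -3.061 F [3.81 9.   0.42] Fpush 9.42 Flat 2.61 Tz -0.086 dir [ 0.21  -0.978 -0.018]
```

Call:
{"method": "arm_command", "body": {
  "rows": [
    [[0.25, -1.2, 0], [0, 0, 4], 2],
    [[0.2, -0.8, 0], [0, 0, 4], 2],
    [[0.1, -0.4, 0], [0, 0, 4], 2],
    [[0, 0, 0], [0, 0, 4], 2],
    [[0, 0, 0], [0, 0, 4], 2]
  ]
}}

```text
time: 17.6
position: [626.9, 103.1, 119.6]
orientation: [-0.018, 3.134, 0.027]
ft_force: [1.5, 5.7, 0.9]
grip_width: 0.086
```

```bash
python3 - <<'E'
from h import *
rep()
for i in range(2):
  f=grab_frame("top");rep()
E
```

```text
t 17.6 p [626.88 103.11 119.57] jy 33.76 lat 8.16 alpha -3.13 F [1.54 5.66 0.92] Fpush 5.81 Flat 0.79 Tz -0.019 dir [ 0.141 -0.99  -0.018]
t 17.65 p [626.89 103.09 119.58] jy 33.74 lat 8.17 alpha -3.13 F [ 3.74  5.07 -0.13] Fpush 5.51 Flat 3.05 Tz -0.003 dir [ 0.141 -0.99  -0.018]
t 17.7 p [626.89 103.1  119.58] jy 33.75 lat 8.17 alpha -3.13 F [1.8  5.13 0.15] Fpush 5.32 Flat 1.11 Tz 0.004 dir [ 0.141 -0.99  -0.018]
```

Call:
{"method": "arm_command", "body": {
  "rows": [
    [[0, 0.3, 0], [0, 0, 0], 2],
    [[0, 0.5, 0], [0, 0, 0], 2],
    [[0, 0.5, 0], [0, 0, 0], 2]
  ]
}}

```text
time: 17.95
position: [626.9, 103.2, 119.6]
orientation: [-0.017, 3.134, 0.026]
ft_force: [2.7, 1.8, 1.6]
grip_width: 0.082
```

```bash
python3 - <<'E'
from h import *
rep()
for i in range(2):
  f=grab_frame("top");rep()
E
```

```text
t 17.95 p [626.9  103.19 119.58] jy 33.84 lat 8.17 alpha -3.131 F [2.68 1.82 1.64] Fpush 2.15 Flat 2.42 Tz 0.001 dir [ 0.141 -0.99  -0.017]
t 18.0 p [626.91 103.16 119.57] jy 33.81 lat 8.18 alpha -3.131 F [1.13 1.06 0.15] Fpush 1.2 Flat 0.98 Tz 0.006 dir [ 0.141 -0.99  -0.017]
t 18.05 p [626.91 103.19 119.57] jy 33.84 lat 8.18 alpha -3.131 F [1.38 2.23 0.33] Fpush 2.39 Flat 1.08 Tz -0.036 dir [ 0.141 -0.99  -0.017]
```

The push force is nearly gone and the collar hasn't moved, so the screw holds. Releasing now.

Call:
{"method": "arm_command", "body": {
  "rows": [
    [[0, 0.1, 0], [0, 0, 0], 12],
    [[0, 0.1, 0], [0, 0, 0], 25],
    [[0, 0.1, 0], [0, 0, 0], 30],
    [[0, 0.1, 0], [0, 0, 0], 30],
    [[0, 0.1, 0], [0, 0, 0], 30]
  ]
}}

```text
time: 18.47
position: [626.8, 103.2, 119.5]
orientation: [-0.017, 3.135, 0.026]
ft_force: [-0.9, 0.3, 0.9]
grip_width: 0.349
```

```bash
python3 - <<'E'
from h import *
rep()
g=grab_frame("scene");cv2.imwrite("pics/sc9.png",cv2.resize(g["img"][150:240,260:380,::-1],None,fx=6,fy=6,interpolation=cv2.INTER_CUBIC))
E
```

```text
t 18.47 p [626.77 103.21 119.47] jy 33.84 lat 8.04 alpha -3.131 F [-0.85  0.31  0.86] Fpush 0.2 Flat -0.89 Tz 0.071 dir [ 0.141 -0.99  -0.017]
```

View pics/sc9.png

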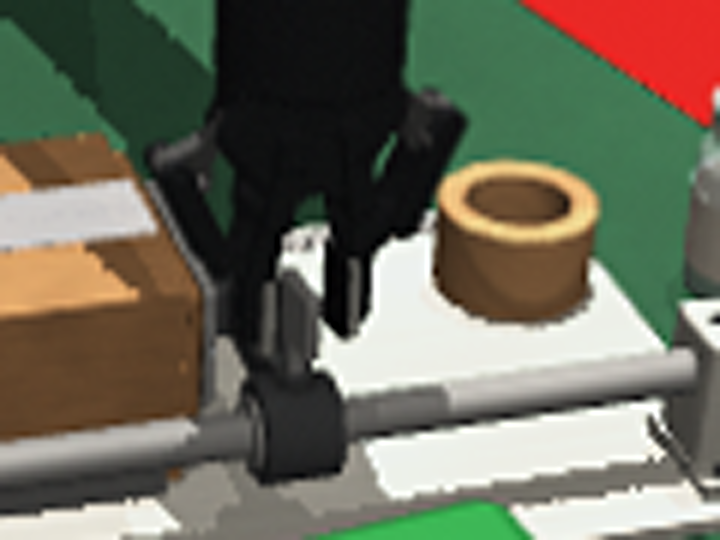

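The tab at crop (295,310) is released and the fingers are open around it. Rising clear.

Call:
{"method": "arm_command", "body": {
  "rows": [
    [[0, 0, -8], [0, 0, 0], 35],
    [[0, 0, -25], [0, 0, 0], 35],
    [[0, 0, -60], [0, 0, 0], 35],
    [[0, 0, -100], [0, 0, 0], 35],
    [[0, 0, -110], [0, 0, 0], 35],
    [[0, 0, -110], [0, 0, 0], 35]
  ]
}}

```text
time: 19.02
position: [627.3, 101.5, 234.3]
orientation: [-0.017, 3.127, 0.026]
ft_force: [-0.1, -0.0, -0.0]
grip_width: 0.411
```

Call:
{"method": "arm_command", "body": {
  "rows": [
    [[0, 0, -60], [0, 0, 0], 35],
    [[150, 0, -60], [0, 0, 0], 35],
    [[150, -150, -60], [0, 0, 0], 35],
    [[150, -150, -60], [0, 0, 0], 35],
    [[150, -150, -60], [0, 0, 0], 35],
    [[150, -150, -60], [0, 0, 0], 35],
    [[150, -150, -60], [0, 0, 0], 35],
    [[150, -150, -60], [0, 0, 0], 35]
  ]
}}

```text
time: 19.68
position: [476.1, -53.6, 290.2]
orientation: [-0.012, 3.127, 0.025]
ft_force: [-0.1, -0.0, 0.5]
grip_width: 0.413
```

```bash
python3 - <<'E'
from h import *
rep()
f=grab_frame("top");g=grab_frame("scene")
cv2.imwrite("pics/tpA.png",cv2.resize(f["img"][155:265,175:320,::-1],None,fx=5,fy=5,interpolation=cv2.INTER_CUBIC))
cv2.imwrite("pics/scA.png",cv2.resize(g["img"][150:240,200:380,::-1],None,fx=4.4,fy=4.4,interpolation=cv2.INTER_CUBIC))
def coll(f,us,vs,z0):
    o=[]
    for v in vs:
        for u in us:
            if f["depth"][v,u]>0:
                p=w_depth(f,u,v)
                if z0<p[2]<138 and 595<p[0]<660 and 80<p[1]<125:o.append(p)
    return np.array(o)
for n,c in(("top",coll(f,range(195,240),range(160,200),126)),("scene",coll(g,range(290,340),range(180,215),100))):
    if len(c)<3: print(n,len(c));continue
    m=c.mean(0);dd=np.linalg.svd((c-m)[:,:2])[2][0];w=(c-m)[:,:2]@dd
    print(n,len(c),m.round(1),np.arctan2(dd[1],dd[0]).round(3),(w.min()).round(1),w.max().round(1))
E
```

```text
t 19.68 p [476.06 -53.58 290.19] jy -141.21 lat -121.01 alpha -3.134 F [-0.08 -0.    0.5 ] Fpush -0.01 Flat -0.08 Tz -0.009 dir [ 0.137 -0.99  -0.018]
top 29 [624.  103.5 131.6] -3.127 -15.0 14.2
scene 96 [628.7 102.8 121.1] 0.098 -19.4 12.2
```

View pics/tpA.png

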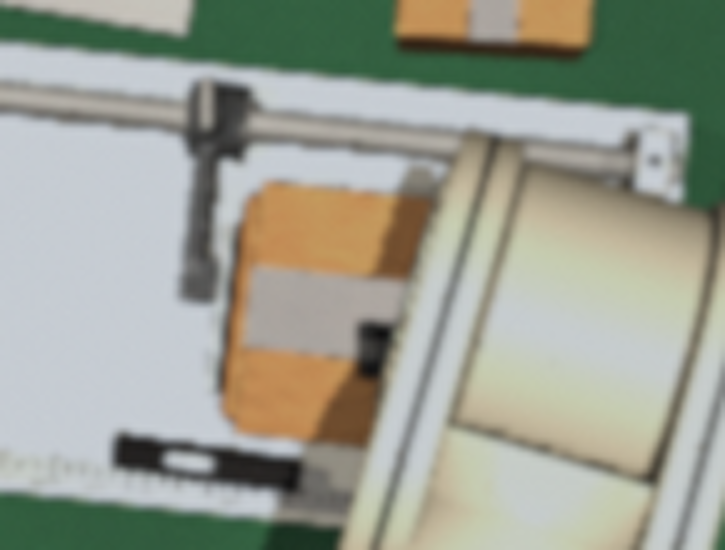

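View pics/scA.png

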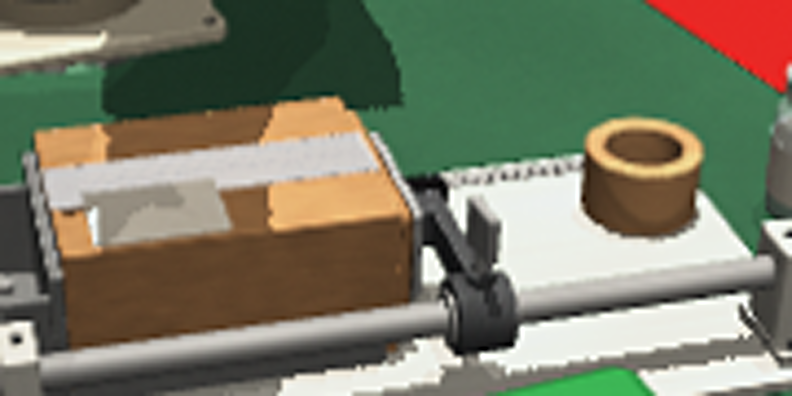

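The tab angle in the top view is 0.014 rad, against 0.137 at the start, so the screw is at least as tight as it was. The tab position (624.0, 103.5) agrees with where the collar was locked, and the paddle is still against the carton, which sits at the fence. Handing in.

```bash
python3 -c "
from h import *
print(finish_job());rep()"
```

```text
the job is handed in; nothing more can be done
None
the job is handed in; nothing more can be done
```

The end stop is set to the carton and the job is handed in at about 19.8 s of the 54 s allowed. No verdict was reported.

- **What I did:** I gripped the thumb-screw tab and turned it slack by about 1.4 rad. The collar showed no movement in the pictures before and after. I then slid the collar about 82 mm, pushing the carton about 12 mm to the fence, and pressed it while turning the screw back in small steps. The arm's push was eased off before I let go, and the arm was moved clear.
- **Pressure on the carton:** I put it at about 8.5 to 10.5 N, inside the 6 to 16 N range. This is the push force I read (about 10 to 11 N) minus the drag on the collar. It could not be read directly after I let go, so that value rests on the collar not having moved.
- **Screw and collar:** The tab's angle in the top view fell from 0.137 rad to 0.014 rad, so the screw is a little tighter than it started, at roughly 0.15 rad. When I eased off the push the collar stayed put to within 0.1 mm. The tab's position after release matched where the collar had been locked.
- **Carton:** The gap at the fence looked closed in the top view, and the force rose there as it should.
- **Bystanders:** I saw nothing disturbed in the last pictures, though I did not measure each item.
- **Disagreement:** The scene camera placed the tab about 4 mm further in x than the top camera did, and gave its angle as 0.098 rad. I went by the top camera, which agreed with the grip.

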